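# Clamp the long soldering block in the block holder

### The arm

A 7-joint arm with a two-finger parallel gripper is mounted at the origin on the work surface. World frame = base frame: x ahead of the robot, y to its left, z up, the work surface at z = 0. Lengths are in mm, angles in rad, forces in N, time in s.
With the tool pointing down it reaches from about 425 to 825 mm from the base axis. Payload 3.6 kg.
Tool frame: the origin (TCP) lies midway between the tips of the shut fingers; the grasp point (between the pads) lies 19 mm behind it; z points along the fingers, y is the line along which they close (so a half turn about z gives the same grasp; the last joint's range is limited). The gripper opens to 93 mm and grips with 3 to 60 N. Pads are 15 mm wide; open, the fingers measure 128 mm over their backs; the gripper's body (75 mm by 188 mm) begins 65 mm behind the grasp point.
Start: joints at [1.141, 0.615, -0.013, 1.423, 0.008, 1.103, -0.04], TCP at [254.806, -597.943, 218.64] pointing down, gripper open.
Joint ranges: [-3.12, 3.12], [-0.3, 2.06], [-1.34, 1.32], [0.26, 2.42], [-1.36, 4.5], [0.01, 1.98], [-2.84, 2.84]. Speed limits (rad/s): [2.79, 2.79, 3.14, 3.14, 3.14, 3.14, 3.14].

### API

Orientations are given as a rotation vector (axis times angle).
In Python, from station import * gives the robot as it stands.
- The arm moves only by the tool jog_arm, never from a script. Its argument "moves" is one flat list of numbers, 7 for each row, row after row: the shift along the world's x, y, z in cm, then the turn, a rotation vector about the world's x, y, z in rad, then the opening, from 0 (shut) to 1 (fully open). A call has 1 to 5 rows; each row shifts and turns the commanded pose from where the row before left it; what a row does not reach is not made up. A row lasts 1/8 s, in which the tool goes at most 62.5 mm and 10.7 degrees, less where a joint would pass 70% of its speed; a pose out of reach is approached as far as the arm can. A call with a gripper value outside its range is refused whole. The fingers move at their own pace and stop on an object; "squeeze" is the grip in N (left out, the last holds). Time passes only in rows, so rows that do not move let the fingers close. It gives the time, the measured TCP pose, the force, the opening and the grip force at its end, in the units of the state.
- read_state(): the state, without advancing time (a new reading comes with each control period).
- capture(name): name is "scene" or "top"; returns (picture, depth): 384x512x3 uint8, red, green, blue; 384x512 float32, mm along the optical axis (not along the pixel's ray), 0 where there is no reading.
- camera_params(name): a dict with "fx", "fy", "cx", "cy" (pixels), "distortion" ([k1, k2, p1, p2, k3] as OpenCV has them; the pictures are not rectified), "eye" and "orientation" of the camera in the world. Camera axes: x right, y up, looking along -z (the intrinsics and any distortion apply to the point x, -y, -z); pixel columns grow to the right and rows downward; lengths in mm; the calibration is good to about 2 mm. A picture is of the moment at which its call begins. camera_params takes no time and is no camera call.
- close_job(): hands the job in; it is judged then, once.
The state is a dict: "time_s": time; "joints": joint angles; "joint_vel": joint speeds; "joint_efforts": joint torques, N m; "ee_pos": TCP position; "eef_rot": TCP orientation; "wrist_force": force on the tool from outside, world axes, zero at the start; "moment": the same for the moment, N m; "gripper_width": opening from 0.0 (shut) to 1.0 (fully open); "grasp_force": force on a finger pad.
Only numpy, scipy, OpenCV 4.12 (cv2) and the standard library are available. Lean on these libraries where they do the work, as an engineer would, in place of code of your own. Each camera call takes 0.05 s, during which the arm holds its last target. There are 200 camera calls.

### The job

Lay the long ceramic soldering block flat and lengthwise on the two raised rails of the steel holder, between the fence and the sliding jaw; then slide the jaw along until the block is snug between fence and jaw with no gap, and then lock the jaw by turning its wing knob clockwise (seen from above) until it is tight. Leave the short block, the bowl and the pliers where they are.

Things in the scene. Friction and masses are not known exactly. Their poses are not given: they have to be found in the camera images.
- long_block: the longer of two off-white perforated ceramic blocks, 120 (its x) x 56 (its y) x 25 mm, loose, about 200 g, lying flat on the bench; origin at the centre of its underside. Either way round will do.
- holder: the steel block holder, fixed on the bench; origin under the middle of its base plate (280 x 110 x 12 mm), x along the rails from fence to jaw. Two rails, each 8 mm wide, tops 60 mm above the bench, centred 18 mm either side of the middle line (44 mm over the outsides): the block overhangs them 6 mm on each long side. Fence at the -x end, 60 mm wide, 20 mm thick, top 85 mm above the bench.
- seat (a point): point on the holder: middle of the fence's clamping face, at the height of the rail tops (60 mm above the bench), 115 mm from the holder's middle. Its x axis runs level along the rails from the fence towards the jaw, z is up.
- jaw_face (a point): middle of the clamping face of the sliding aluminium jaw, at rail-top height; same axes as seat. The jaw is 46 mm long (towards +x from this face), 60 mm wide and reaches 30 mm above the rail tops. It carries the knob.
- jaw (a joint): slide of the jaw along the rails, m: the clear opening between fence and jaw is 0.090 + this value; 0 to 0.105. With the knob loose it slides with about 2 N and stays where it is left; with the knob tight it is locked.
- knob_grip (a point): grip point of the black wing knob on top of the jaw, on its vertical turning axis, 23 mm from the jaw face and 59 mm above the rail tops (119 mm above the bench). The wing is an upright bar 64 mm long (this point's x), 14 mm thick (its y), from 8 mm above the jaw's top to 42 mm above it (99 to 133 mm above the bench); below it a disc 44 mm across.
- knob (a joint): turn of the wing knob, rad: 0 = loosest, wing in line with the rails; grows clockwise seen from above; it starts to bite at about 0.8, and at the end stop 1.5 the wing stands nearly crosswise to the rails. Tight means turned beyond 1.2; it stays where it is left. It starts loose.
- short_block: the shorter ceramic block, 75 x 56 x 25 mm, same material, loose; a bystander. Origin at the centre of its underside.
- bowl: round pale glass bowl, 100 mm across the rim, 45 mm high, loose; a bystander. Origin at the centre of its underside.
- pliers: pliers with red handles lying flat, 157 mm long, 12 mm high, loose; a bystander. Origin under the pivot, jaws towards its x; the handles reach 110 mm towards its -x.

How it is judged (in metres and radians):
On the way, in this order (a step that is already met when the one before it is completed fails the run):
1. the long block lies flat on both rails between fence and jaw, let go (z of long_block in the frame of seat between -0.003 and 0.003 m and y of long_block in the frame of seat between -0.01 and 0.01 m and angle between long_block's own z axis and vertical below 0.06 rad and x of long_block in the frame of seat above 0.056 m and x of long_block in the frame of jaw_face below -0.056 m and contact force between the fingers and long_block below 0.1 N), for 0.2 s.
2. the jaw is slid up so that the block is snug between fence and jaw (z of long_block in the frame of seat between -0.003 and 0.003 m and y of long_block in the frame of seat between -0.01 and 0.01 m and angle between long_block's own z axis and vertical below 0.06 rad and x of long_block in the frame of seat between 0.056 and 0.063 m and x of long_block in the frame of jaw_face between -0.063 and -0.056 m and angle between the x axis of long_block and the x axis of seat, either way round below 0.06 rad), for 0.1 s.
3. the wing knob is turned tight (value of joint knob above 1.2 rad), for 0.2 s.
At the end, for the whole second after the job is handed in: Long block at rest on both rails: within 3 mm of their tops, 10 mm of the middle line, 0.06 rad of level and of their direction; under 3 mm gap to fence and to jaw; jaw still, knob beyond 1.2 rad; short block, bowl and pliers within 20 mm of their starts (all of step 2 and value of joint knob above 1.2 rad and linear speed of long_block below 0.01 m/s and velocity of joint jaw between -0.005 and 0.005 m/s); the robot touches nothing.
It fails at once if the short block moved by more than 20 mm (distance of short_block from where it was at the start of the episode above 0.02 m).
It fails at once if the bowl moved by more than 20 mm (distance of bowl from where it was at the start of the episode above 0.02 m).
It fails at once if the pliers moved by more than 20 mm (distance of pliers from where it was at the start of the episode above 0.02 m).
It also fails if it takes over 58 s, if anything falls off the work surface, if the arm or the gripper's body presses on something with over 40 N, if the wrist force passes 120 N, or if a joint passes its speed limit or range.

## Working session

There is one attempt and no reset: what is moved stays moved. The work goes in short steps, Python scripts to look and compute and a tool call to move; the robot and the scene stay as the last step left them, time stands still between calls to the robot, and variables do not carry over. Pictures are saved under pics/ and viewed, at most 10 in all, crops included, and the job is handed in when it is done.

Besides the shell and the picture viewer there is one more tool, called after "Call:" as name(argument=value, ...) on one line, values as JSON. jog_arm: Moves the arm, as the interface text tells. Its arguments: {"type":"object","properties":{"moves":{"type":"array"},"squeeze":{"type":"number"}},"required":["moves"]}

```bash
mkdir -p pics
cat > h.py <<'E'
from station import *
import numpy as np, cv2
from scipy.spatial.transform import Rotation as R
def rot(o):
    o=np.array(o,float)
    if o.shape==(3,3): return o
    if o.size==3: return R.from_rotvec(o).as_matrix()
    raise ValueError(o)
def ray(c,uv):
    K=np.array([[c['fx'],0,c['cx']],[0,c['fy'],c['cy']],[0,0,1]])
    p=cv2.undistortPoints(np.array(uv,float).reshape(-1,1,2),K,np.array(c['distortion'],float)).reshape(-1,2)
    d=np.c_[p[:,0],-p[:,1],-np.ones(len(p))]
    return np.array(c['eye'],float),d@rot(c['orientation']).T
def plane(c,uv,z):
    e,d=ray(c,uv); return e+d*((z-e[2])/d[:,2])[:,None]
def deproj(c,uv,dep):
    e,d=ray(c,uv); return e+d*np.array(dep).reshape(-1,1)
E
python3 - <<'E'
from h import *
print(read_state())
for n in('scene','top'):
    print(n,camera_params(n)); p,d=capture(n)
    cv2.imwrite(f'pics/{n}0.png',p[:,:,::-1]); np.save(f'{n}0_d.npy',d); print((d>0).mean())
E
```

```text
{'time_s': 0.0, 'joints': array([ 1.14146536,  0.61592888, -0.01260361,  1.42487037,  0.008108  ,
        1.10339652, -0.04039242]), 'joint_vel': array([-9.55416649e-04,  9.90420023e-04, -4.01371892e-04, -1.02541906e-03,
       -6.72717807e-05, -8.67832704e-04,  8.00950865e-04]), 'joint_efforts': array([-1.99018987e-04, -4.58928716e+01,  2.08858545e-01, -1.65739882e+01,
       -6.11430849e-02,  2.04915879e-02,  2.30664627e-04]), 'ee_pos': array([ 254.50906754, -597.25119903,  217.48440052]), 'eef_rot': array([-3.07562215e+00, -6.28100623e-01,  8.79818085e-04]), 'wrist_force': array([-0.15067713, -0.21819393, -0.59072884]), 'moment': array([ 0.0386965 ,  0.00329352, -0.01788575]), 'grasp_force': 0.0, 'gripper_width': 0.9990537918527704}
scene {'fx': 448.0623638152119, 'fy': 448.0623638152119, 'cx': 251.4450929351831, 'cy': 189.1145777347982, 'distortion': array([-0.17634753,  0.        ,  0.        ,  0.        ,  0.        ]), 'eye': array([1018.80257661,  499.81953835,  667.77517267]), 'orientation': array([0.36502202, 1.09261025, 2.27933867])}
0.9955851236979166
top {'fx': 415.5825610424102, 'fy': 415.5825610424102, 'cx': 258.1380356556331, 'cy': 193.7455418692718, 'distortion': array([-0.14761217,  0.        ,  0.        ,  0.        ,  0.        ]), 'eye': array([ 518.84754904,  -67.63464753, 1167.89680314]), 'orientation': array([ 0.08991763, -0.04483433, -1.55354548])}
0.9958750406901041
```

View pics/scene0.png

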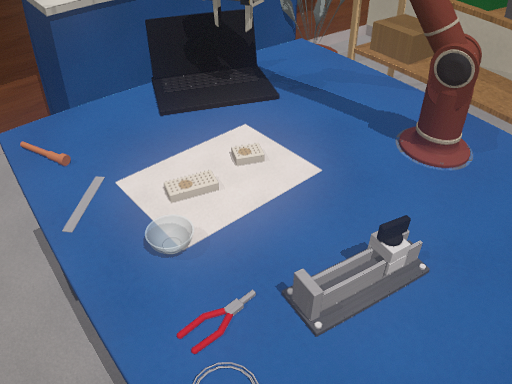

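View pics/top0.png

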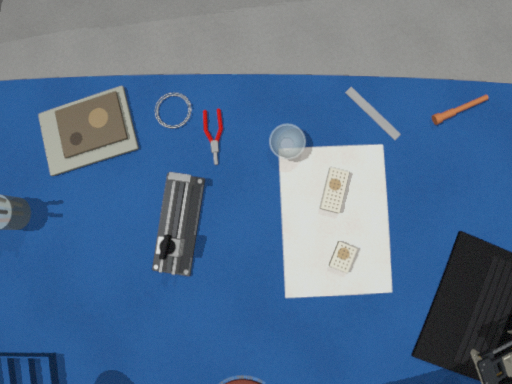

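The scene view shows the long block at (190,186), the short block at (248,154), the bowl at (169,236), the pliers at (225,315), and the holder with its fence at (308,293) and knob at (394,230). In the top view the long block is at (335,190) and the short one at (343,257). The holder runs from its fence at (180,178) to its knob at (167,246).

```bash
cat >> h.py <<'E'
def cloud(n,d):
    v,u=np.mgrid[0:384,0:512]; uv=np.c_[u.ravel(),v.ravel()]
    P=deproj(camera_params(n),uv,d.ravel()); P[d.ravel()==0]=np.nan
    return P.reshape(384,512,3)
def rect(P):
    (c,s,a)=cv2.minAreaRect(P[:,:2].astype(np.float32))
    if s[0]<s[1]: s=s[::-1]; a+=90
    a=(a+90)%180-90
    return np.round(c,1),np.round(s,1),round(a,1)
E
python3 - <<'E'
from h import *
C={}
for n in('top','scene'):
    C[n]=cloud(n,np.load(n+'0_d.npy'))
T,S=C['top'],C['scene']
print('bench z top',np.nanmedian(T[300:340,150:200,2]),'scene',np.nanmedian(S[250:270,200:260,2]))
def boxT(n,P,b): 
    q=P[b[1]:b[3],b[0]:b[2]].reshape(-1,3); return q[~np.isnan(q[:,0])]
L=boxT('t',T,(312,160,358,220)); m=L[L[:,2]>15]; print('long top',np.median(m[:,2]),rect(m),len(m))
L=boxT('s',S,(155,160,226,205)); m=L[L[:,2]>18]; print('long scene',np.median(m[:,2]),rect(m),len(m))
L=boxT('t',T,(322,232,365,280)); m=L[L[:,2]>15]; print('short top',np.median(m[:,2]),rect(m))
H=boxT('t',T,(140,160,215,285)); Hs=boxT('s',S,(275,205,440,335))
for nm,Q in(('top',H),('scene',Hs)):
    h,e=np.histogram(Q[:,2],np.arange(0,145,5)); print(nm,dict(zip(e[:-1],h)))
    for lo,hi in((6,18),(55,65),(80,87),(87,95),(97,140)):
        m=Q[(Q[:,2]>lo)&(Q[:,2]<hi)]
        if len(m)>8: print(lo,hi,np.median(m[:,2]),rect(m),len(m))
E
```

```text
bench z top 0.5562458566479336 scene 1.237308864837189
long top 25.168082755701562 (array([ 633.2, -244.7]), array([121.4,  57.7]), -13.6) 897
long scene 25.081410869214835 (array([ 633.9, -243.8]), array([121.9,  60.1]), -12.7) 852
short top 25.0529410909096 (array([ 446.5, -269.7]), array([75.6, 57.8]), -21.8)
top {np.int64(0): np.int64(3048), np.int64(5): np.int64(411), np.int64(10): np.int64(1266), np.int64(15): np.int64(250), np.int64(20): np.int64(79), np.int64(25): np.int64(60), np.int64(30): np.int64(76), np.int64(35): np.int64(96), np.int64(40): np.int64(254), np.int64(45): np.int64(280), np.int64(50): np.int64(75), np.int64(55): np.int64(243), np.int64(60): np.int64(245), np.int64(65): np.int64(20), np.int64(70): np.int64(13), np.int64(75): np.int64(12), np.int64(80): np.int64(101), np.int64(85): np.int64(148), np.int64(90): np.int64(104), np.int64(95): np.int64(62), np.int64(100): np.int64(35), np.int64(105): np.int64(11), np.int64(110): np.int64(11), np.int64(115): np.int64(13), np.int64(120): np.int64(13), np.int64(125): np.int64(19), np.int64(130): np.int64(102), np.int
[... 954 characters left out ...]
8), np.int64(90): np.int64(159), np.int64(95): np.int64(96), np.int64(100): np.int64(69), np.int64(105): np.int64(57), np.int64(110): np.int64(56), np.int64(115): np.int64(62), np.int64(120): np.int64(59), np.int64(125): np.int64(59), np.int64(130): np.int64(200), np.int64(135): np.int64(3)}
6 18 12.599575359241499 (array([527.1, 158.5]), array([281.8, 179.7]), -7.5) 2730
55 65 59.92031415381234 (array([531.8, 192.7]), array([272.5,  61.4]), -6.7) 1043
80 87 85.00422229308174 (array([557.9, 188.5]), array([218.8,  60.8]), -7.6) 457
87 95 90.38657408338827 (array([555.9, 188.1]), array([218.5,  61.4]), -8.0) 278
97 140 119.87086498983564 (array([473.7, 206.3]), array([64.2, 28.6]), -13.6) 648
```

Run:
```python
from h import *
for n in('top','scene'):
    P=cloud(n,np.load(n+'0_d.npy')).reshape(-1,3); P=P[~np.isnan(P[:,0])]
    Q=P[(abs(P[:,0]-530)<190)&(abs(P[:,1]-190)<110)]
    m=Q[(Q[:,2]>9)&(Q[:,2]<15)]
    # drop speckle: keep largest component on 3mm grid
    def big(m,r=5):
        g=np.zeros((100,140),np.uint8); i=((m[:,:2]-[330,60])/4).astype(int); g[i[:,1].clip(0,99),i[:,0].clip(0,139)]=1
        g2=cv2.dilate(g,np.ones((3,3))); k,l,s,_=cv2.connectedComponentsWithStats(g2); b=1+s[1:,4].argmax()
        return m[l[i[:,1].clip(0,99),i[:,0].clip(0,139)]==b]
    print(n,'base',rect(big(m)))
    m=Q[(Q[:,2]>83)&(Q[:,2]<87)&(Q[:,0]>580)]; print('fence',rect(m),len(m),np.median(m[:,2]))
    m=Q[(Q[:,2]>88)&(Q[:,2]<93)&(Q[:,0]<560)]; print('jawtop',rect(m),len(m),np.median(m[:,2]))
    m=Q[(Q[:,2]>58)&(Q[:,2]<62)&(Q[:,0]<640)]; print('rail',rect(m),len(m),np.median(m[:,2]))
    m=Q[(Q[:,2]>128)]; print('wingtop',rect(m),len(m),np.median(m[:,2]))
    m=P[(P[:,2]>23)&(P[:,2]<28)&(abs(P[:,0]-633)<75)&(abs(P[:,1]+244)<50)]; print('long',rect(m),m[:,:2].mean(0))
    a=np.radians(172.7); ax=np.array([np.cos(a),np.sin(a)]); lat=np.array([-ax[1],ax[0]])
    m=Q[(Q[:,2]>58)&(Q[:,2]<62)]; t=np.c_[(m[:,:2]-[531,191])@ax,(m[:,:2]-[531,191])@lat]
    for s in (-1,1):
        k=t[(abs(t[:,1]-18*s)<9)&(abs(t[:,0]+20)<70)]; print('rail',s,len(k),np.polyfit(k[:,0],k[:,1],1),k[:,1].mean())
    for zl,zh,nm in((83,87,'fence'),(88,93,'jaw')):
        m=Q[(Q[:,2]>zl)&(Q[:,2]<zh)]; t=np.c_[(m[:,:2]-[531,191])@ax,(m[:,:2]-[531,191])@lat]
        k=t[t[:,0]<-80] if nm=='fence' else t[t[:,0]>-60]
        print(nm,np.percentile(k,[2,50,98],axis=0).round(1).tolist())
```

```text
top base (array([526.7, 153. ]), array([279.7,  35.2]), -7.7)
fence (array([655.3, 175.4]), array([59.2, 20.1]), 82.8) 121 84.97693896834357
jawtop (array([470.2, 198.7]), array([58.7, 46.2]), 81.2) 128 90.75412063980411
rail (array([518.6, 189.4]), array([245.1,  51.9]), -7.1) 290 60.001014614133965
wingtop (array([471. , 197.4]), array([60.7, 14.8]), -12.4) 129 132.65822873847333
long (array([ 632.9, -244.5]), array([120.3,  56.6]), -12.9) [ 632.30274244 -243.9934289 ]
rail -1 95 [-3.44865859e-03 -1.86954350e+01] -18.591909994039767
rail 1 95 [5.74813699e-04 1.78941365e+01] 17.879513980031376
fence [[-134.9, -28.9], [-125.7, 1.7], [-115.5, 28.1]]
jaw [[39.5, -28.4], [60.9, 16.8], [83.5, 28.9]]
scene base (array([531.5, 193.6]), array([282.2, 109.9]), -8.0)
fence (array([655.8, 176.1]), array([59.4, 21.2]), 81.6) 309 85.33639988501432
jawtop (array([471.7, 199.5]), array([61.2, 46.9]), 83.8) 211 90.5232007838805
rail (array([514.9, 193. ]), array([241.5,  61.1]), -10.9) 667 60.160451026285045
wingtop (array([472. , 199.9]), array([63.2, 14.4]), -12.0) 225 132.8494685227232
long (array([ 634.1, -243.9]), array([121.5,  59.8]), -12.7) [ 635.07676723 -242.19775927]
rail -1 254 [-6.10907855e-04 -1.91122485e+01] -19.095155159899807
rail 1 249 [6.62947172e-03 1.68703034e+01] 16.687064013310664
fence [[-135.6, -29.8], [-126.1, -1.8], [-115.9, 26.5]]
jaw [[37.1, -30.5], [48.2, -21.3], [82.3, 26.8]]
```

```bash
cat >> h.py <<'E'
def st():
    s=read_state(); M=rot(s['eef_rot']); y=M[:,1]
    print('t',round(s['time_s'],2),'pos',s['ee_pos'].round(1),'tooly yaw',np.degrees(np.arctan2(y[1],y[0])).round(2),'z',M[:,2].round(3),'j',s['joints'].round(2),'F',s['wrist_force'].round(1),'M',s['moment'].round(2),'w',round(s['gripper_width'],3),'g',round(s['grasp_force'],1)); return s
E
python3 -c "
from h import *
st()"
```

```text
t 0.1 pos [ 254.5 -597.3  217.6] tooly yaw -66.92 z [-0.001  0.002 -1.   ] j [ 1.14  0.62 -0.01  1.42  0.01  1.1  -0.04] F [ 0.  -0.2  0.9] M [-0.01  0.06 -0.01] w 1.005 g 0.0
```

Call:
jog_arm(moves=[2.5,2.3,0,0,0,0.168,1,2.5,2.3,0,0,0,0.168,1,2.5,2.3,0,0,0,0.168,1,2.5,2.3,0,0,0,0.168,1,2.5,2.3,0,0,0,0.168,1])

```text
time_s: 0.72
ee_pos: [380.2, -481.9, 218.1]
eef_rot: [-2.548, -1.835, 0.0]
wrist_force: [0.1, -0.4, -0.6]
gripper_width: 0.999
grasp_force: 0.0
```

Call:
jog_arm(moves=[2.5,2.3,0,0,0,0.168,1,2.5,2.3,0,0,0,0.168,1,2.5,2.3,0,0,0,0.168,1,2.5,2.3,0,0,0,0.168,1,2.5,2.3,0,0,0,0.168,1])

```text
time_s: 1.35
ee_pos: [505.1, -367.1, 218.1]
eef_rot: [-1.579, -2.715, 0.0]
wrist_force: [1.5, 0.6, 0.4]
gripper_width: 0.999
grasp_force: 0.0
```

Call:
jog_arm(moves=[2.5,2.3,-2,0,0,0.168,1,2.5,2.3,-2,0,0,0.168,1,2.5,2.3,-2,0,0,0.168,1,2.5,2.3,-2,0,0,0.168,1,2.5,2.3,-2,0,0,0.168,1])

```text
time_s: 1.98
ee_pos: [630.1, -252.4, 117.3]
eef_rot: [-0.335, -3.122, 0.0]
wrist_force: [0.7, -0.4, 0.1]
gripper_width: 0.999
grasp_force: 0.0
```

```bash
python3 -c "
from h import *
st()"
```

```text
t 1.98 pos [ 630.1 -252.4  117.3] tooly yaw 77.76 z [-0.001 -0.    -1.   ] j [ 0.68  0.83 -0.63  1.43  0.53  1.05  1.29] F [ 0.7 -0.4  0.1] M [ 0.04 -0.13  0.03] w 0.999 g 0.0
```

Call:
jog_arm(moves=[0.3,0.8,-2,0,0,-0.01,1,0,0,-4,0,0,0,1,0,0,-3,0,0,0,1,0,0,-1.7,0,0,0,1,0,0,-0.5,0,0,0,1])

```text
time_s: 2.6
ee_pos: [631.7, -245.7, 5.6]
eef_rot: [-0.362, -3.119, 0.001]
wrist_force: [-0.6, 1.1, 0.1]
gripper_width: 0.995
grasp_force: 0.0
```

Call:
jog_arm(moves=[0,0,0,0,0,0,0,0,0,0,0,0,0,0,0,0,0,0,0,0,0,0,0,0,0,0,0,0,0,0,0,0,0,0,0], squeeze=25)

```text
time_s: 3.22
ee_pos: [633.0, -245.1, 7.1]
eef_rot: [0.359, 3.121, -0.001]
wrist_force: [0.0, 0.4, 1.3]
gripper_width: 0.598
grasp_force: 25.0
```

Call:
jog_arm(moves=[0,0,1,0,0,0,0,0,0,3,0,0,0,0,0,0,4,0,0,0,0,0,0,3,0,0,0,0,0,2,0,0,0,0,0])

```text
time_s: 3.85
ee_pos: [634.2, -226.9, 119.1]
eef_rot: [0.365, 3.115, -0.003]
wrist_force: [-0.1, 0.9, -2.9]
gripper_width: 0.6
grasp_force: 25.0
```

Call:
jog_arm(moves=[-0.5,4,0,0,0,0.01,0,-0.5,4,0,0,0,0.01,0,-0.5,4,0,0,0,0.01,0,-0.5,4,0,0,0,0.01,0,-0.5,4,0,0,0,0.01,0])

```text
time_s: 4.47
ee_pos: [605.6, -21.9, 114.8]
eef_rot: [-0.276, -3.125, -0.001]
wrist_force: [0.1, -0.1, -2.3]
gripper_width: 0.6
grasp_force: 25.0
```

Call:
jog_arm(moves=[-0.5,4,0,0,0,0.01,0,-0.5,4,0,0,0,0.01,0,-0.5,4,0,0,0,0.01,0,-0.5,4,0,0,0,0.01,0,-0.5,4,0,0,0,0,0])

```text
time_s: 5.1
ee_pos: [580.1, 177.3, 114.7]
eef_rot: [-0.214, -3.13, 0.001]
wrist_force: [0.2, 0.0, -3.0]
gripper_width: 0.6
grasp_force: 25.0
```

Run:
```python
from h import *
st()
p,d=capture('scene'); cv2.imwrite('pics/s1.png',p[:,:,::-1]); p,d2=capture('top')
P=cloud('top',d2).reshape(-1,3); S=cloud('scene',d).reshape(-1,3)
st()
for n,Q in(('top',P),('scene',S)):
    for zl,zh in((90,103),(108,135)):
        m=Q[(abs(Q[:,0]-600)<110)&(abs(Q[:,1]-160)<110)&(Q[:,2]>zl)&(Q[:,2]<zh)&(Q[:,0]>515)]
        if len(m)>5: print(n,zl,len(m),np.percentile(m[:,2],[10,50,90]).round(1),rect(m))
```

```text
t 5.1 pos [580.1 177.3 114.7] tooly yaw 82.16 z [-0.004 -0.    -1.   ] j [ 0.03  0.74 -0.62  1.66  0.51  0.92  0.65] F [ 0.2  0.  -3. ] M [ 0.04 -0.19 -0.02] w 0.6 g 25.0
t 5.2 pos [578.4 184.  115.8] tooly yaw 82.71 z [-0.004  0.006 -1.   ] j [ 0.03  0.74 -0.63  1.66  0.51  0.92  0.65] F [-0.8  0.2 -2.1] M [ 0.09 -0.07 -0.03] w 0.602 g 25.0
top 108 112 [127.3 132.7 134.5] (array([589.1, 184.9]), array([98.5, 57.1]), -8.2)
scene 108 1564 [118.3 132.6 134.2] (array([601.2, 179.4]), array([88.1, 87.7]), 4.6)
```

View pics/s1.png

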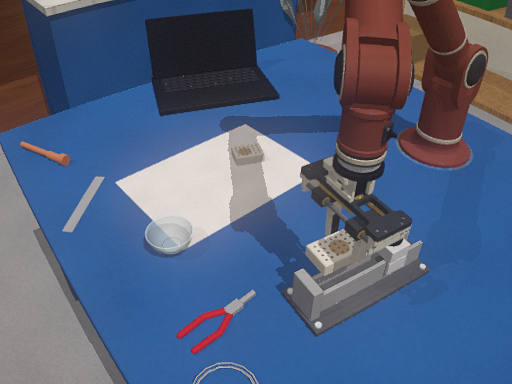

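The scene view shows the gripped block hanging level over the rails at about (335,248), between the fence at (308,293) and the jaw. The bowl at (169,236) and the pliers at (225,315) are where they were. The block's top measures 132.7 mm, so its underside is at about 107.7 mm and has to come down 47.5 mm.

Call:
jog_arm(moves=[0,0.15,-1.5,0,0,0,0,0,0,-1.5,0,0,0,0,0,0,-1,0,0,0,0,0,0,-0.5,0,0,0,0,0,0,0,0,0,0,0])

```text
time_s: 5.82
ee_pos: [582.8, 176.1, 71.2]
eef_rot: [-0.219, -3.133, 0.0]
wrist_force: [0.2, -0.2, -1.9]
gripper_width: 0.597
grasp_force: 25.0
```

Run:
```python
from h import *
st()
p,d=capture('scene'); p,d2=capture('top')
for n,dd in(('top',d2),('scene',d)):
    Q=cloud(n,dd).reshape(-1,3)
    a=np.radians(172.6); ax=np.array([np.cos(a),np.sin(a)]); lat=np.array([-ax[1],ax[0]])
    t=np.c_[(Q[:,:2]-[531,191])@ax,(Q[:,:2]-[531,191])@lat,Q[:,2]]
    m=t[(t[:,0]>-113)&(t[:,0]<-75)&(abs(t[:,1])<35)&(t[:,2]>70)&(t[:,2]<100)]
    z=np.median(m[:,2]); m=m[abs(m[:,2]-z)<3]
    print(n,len(m),z,np.percentile(m,[1,99],axis=0).round(1).tolist()); 
    F=t[(t[:,0]<-95)&(abs(t[:,1])<25)&(t[:,2]>78)&(t[:,2]<100)]; print(np.histogram(F[:,0],np.arange(-140,-94,3)))
st()
```

```text
t 5.83 pos [582.8 176.1  71.2] tooly yaw 82.01 z [-0.001 -0.    -1.   ] j [ 0.01  0.79 -0.58  1.69  0.56  0.84  0.61] F [ 0.2 -0.2 -1.9] M [ 0.04 -0.2   0.03] w 0.597 g 25.0
top 98 89.82395038691584 [[-112.3, -18.0, 87.0], [-93.0, 33.8, 92.6]]
(array([ 0, 11, 19, 22, 19, 22, 21, 20, 13, 18, 18, 20, 17, 12,  6]), array([-140, -137, -134, -131, -128, -125, -122, -119, -116, -113, -110,
       -107, -104, -101,  -98,  -95]))
scene 563 89.16024941192165 [[-112.8, -19.5, 86.7], [-75.2, 34.0, 91.8]]
(array([ 0, 64, 50, 38, 44, 40, 40, 34, 51, 59, 46, 37, 44, 40, 40]), array([-140, -137, -134, -131, -128, -125, -122, -119, -116, -113, -110,
       -107, -104, -101,  -98,  -95]))
t 5.92 pos [583.2 176.7  72. ] tooly yaw 82.03 z [ 0.001  0.    -1.   ] j [ 0.01  0.79 -0.59  1.69  0.56  0.84  0.61] F [-0.   0.  -2.1] M [ 0.03 -0.18  0.  ] w 0.599 g 25.0
```

Call:
jog_arm(moves=[-0.2,0.5,0,0,0,0.01,0,-0.1,0.4,0,0,0,0,0,0,0,0,0,0,0,0,0,0,-0.3,0,0,0,0,0,0,0,0,0,0,0])

```text
time_s: 6.55
ee_pos: [579.7, 185.1, 68.2]
eef_rot: [-0.203, -3.134, 0.001]
wrist_force: [0.0, -0.4, -2.3]
gripper_width: 0.601
grasp_force: 25.0
```

```bash
cat > m.py <<'E'
from h import *
st()
p,d=capture('scene'); p2,d2=capture('top')
import sys
if len(sys.argv)>1: cv2.imwrite(f'pics/{sys.argv[1]}.png',p[:,:,::-1])
for n,dd in(('top',d2),('scene',d)):
    Q=cloud(n,dd).reshape(-1,3)
    a=np.radians(172.6); ax=np.array([np.cos(a),np.sin(a)]); lat=np.array([-ax[1],ax[0]])
    t=np.c_[(Q[:,:2]-[531,191])@ax,(Q[:,:2]-[531,191])@lat,Q[:,2]]
    m=t[(t[:,0]>-112)&(t[:,0]<-75)&(abs(t[:,1])<36)&(t[:,2]>70)&(t[:,2]<100)]
    z=np.median(m[:,2]); m=m[abs(m[:,2]-z)<3]
    print(n,len(m),z.round(1),np.percentile(m,[1,99],axis=0).round(1).tolist())
    c=np.polyfit(m[:,0],m[:,2],1); print('slope',c[0].round(3))
st()
E
python3 m.py
```

```text
t 6.55 pos [579.7 185.1  68.2] tooly yaw 82.61 z [-0.001 -0.001 -1.   ] j [-0.    0.79 -0.58  1.69  0.56  0.83  0.6 ] F [ 0.  -0.4 -2.3] M [ 0.03 -0.18  0.04] w 0.601 g 25.0
top 112 86.2 [[-108.7, -26.5, 83.3], [-90.8, 28.2, 89.0]]
slope -0.038
scene 528 85.9 [[-109.5, -28.4, 83.4], [-75.4, 26.1, 88.7]]
slope 0.02
t 6.65 pos [579.8 185.3  68.5] tooly yaw 82.6 z [-0. -0. -1.] j [-0.    0.79 -0.58  1.69  0.56  0.83  0.6 ] F [-0.4  0.2 -2. ] M [ 0.02 -0.13 -0.04] w 0.594 g 25.0
```

Call:
jog_arm(moves=[0,0,-0.1,0,0,0,0,0,0,-0.05,0,0,0,0,0,0,0,0,0,0,0])

```text
time_s: 7.02
ee_pos: [579.8, 185.5, 67.1]
eef_rot: [-0.202, -3.135, 0.0]
wrist_force: [1.0, 0.0, -1.5]
gripper_width: 0.602
grasp_force: 25.0
```

Call:
jog_arm(moves=[0,0,0,0,0,0,0.7,0,0,0,0,0,0,0.8,0,0,0,0,0,0,1,0,0,0,0,0,0,1,0,0,0,0,0,0,1])

```text
time_s: 7.65
ee_pos: [579.8, 185.6, 67.2]
eef_rot: [0.202, 3.135, -0.0]
wrist_force: [-0.2, -0.0, 0.5]
gripper_width: 0.999
grasp_force: 0.0
```

Call:
jog_arm(moves=[0,0,2,0,0,0,1,0,0,4,0,0,0,1,0,0,4,0,0,0,1,0,0,3,0,0,0,1,0,0,0,0,0,0,1])

```text
time_s: 8.28
ee_pos: [581.3, 186.9, 201.3]
eef_rot: [0.202, 3.128, 0.005]
wrist_force: [-0.2, -0.5, 0.1]
gripper_width: 0.999
grasp_force: 0.0
```

```bash
python3 m.py s2
```

```text
t 8.28 pos [581.3 186.9 201.3] tooly yaw 82.63 z [ 0.007  0.003 -1.   ] j [ 0.05  0.65 -0.68  1.56  0.44  1.08  0.71] F [-0.2 -0.5  0.1] M [ 0.07 -0.13  0.  ] w 0.999 g 0.0
top 60 85.2 [[-108.9, -27.9, 82.4], [-95.2, 26.0, 88.1]]
slope -0.017
scene 533 85.0 [[-109.6, -28.9, 82.5], [-75.4, 25.8, 87.7]]
slope 0.022
t 8.38 pos [579.6 185.3 197.5] tooly yaw 82.62 z [ 0. -0. -1.] j [ 0.05  0.65 -0.67  1.57  0.44  1.08  0.7 ] F [0.6 0.3 0.1] M [ 0.02 -0.17  0.01] w 1.0 g 0.0
```

View pics/s2.png

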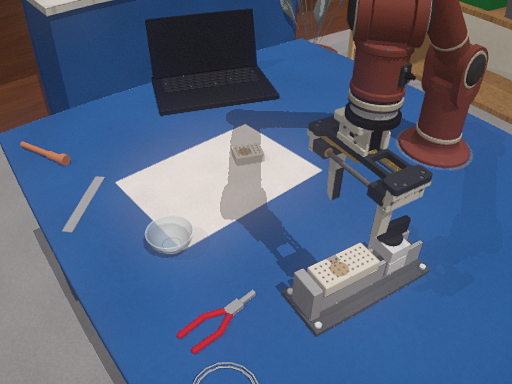

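The block lies flat on the rails, from the fence side at (308,285) to the jaw side at (380,255); its underside is at 60 mm. Gaps are about 6 mm to the fence and 27 mm to the jaw. Next is the knob at (394,230).

Call:
jog_arm(moves=[-3,0.4,0,0,0,-0.04,1,-4,0.5,0,0,0,-0.04,1,-3.9,0.4,0,0,0,0,1,0,0,-2,0,0,0,1,0,0,0,0,0,0,1])

```text
time_s: 9.0
ee_pos: [469.2, 197.3, 175.4]
eef_rot: [-0.326, -3.12, 0.005]
wrist_force: [0.0, 0.2, -0.0]
gripper_width: 1.001
grasp_force: 0.0
```

```bash
python3 -c "
from h import *
st()"
```

```text
t 9.0 pos [469.2 197.3 175.4] tooly yaw 78.07 z [-0.005 -0.003 -1.   ] j [ 0.01  0.53 -0.67  1.87  0.41  0.9   0.5 ] F [ 0.   0.2 -0. ] M [ 0.08 -0.1  -0.02] w 1.001 g 0.0
```

Call:
jog_arm(moves=[0.15,0.1,-3,0,0,0,1,0,0,-3,0,0,0,1,0,0,-1.2,0,0,0,1,0,0,0,0,0,0,1])

```text
time_s: 9.5
ee_pos: [472.3, 199.4, 104.7]
eef_rot: [-0.328, -3.123, 0.001]
wrist_force: [0.9, 0.0, 0.7]
gripper_width: 0.998
grasp_force: 0.0
```

Call:
jog_arm(moves=[0,0,0,0,0,0,0.4,0,0,0,0,0,0,0.2,0,0,0,0,0,0,0,0,0,0,0,0,0,0,0,0,0,0,0,0,0], squeeze=25)

```text
time_s: 10.12
ee_pos: [472.3, 199.5, 105.2]
eef_rot: [0.327, 3.124, -0.0]
wrist_force: [0.6, -0.2, 0.7]
gripper_width: 0.51
grasp_force: 0.0
```

Call:
jog_arm(moves=[0,0,0,0,0,0,0,0,0,0,0,0,0,0])

```text
time_s: 10.38
ee_pos: [472.3, 199.5, 105.1]
eef_rot: [-0.327, -3.124, 0.0]
wrist_force: [-0.0, 0.4, -1.1]
gripper_width: 0.3
grasp_force: 0.0
```

```bash
python3 -c "
from h import *
st()"
```

```text
t 10.38 pos [472.3 199.5 105.1] tooly yaw 78.04 z [-0. -0. -1.] j [-0.05  0.62 -0.6   1.94  0.51  0.74  0.41] F [-0.   0.4 -1.1] M [ 0.08 -0.12 -0.02] w 0.3 g 0.0
```

Call:
jog_arm(moves=[0,0,0,0,0,0,0,0,0,0,0,0,0,0,0,0,0,0,0,0,0,0,0,0,0,0,0,0])

```text
time_s: 10.88
ee_pos: [472.1, 199.1, 105.1]
eef_rot: [-0.328, -3.124, 0.002]
wrist_force: [0.3, -0.4, 1.6]
gripper_width: 0.143
grasp_force: 25.0
```

Call:
jog_arm(moves=[0.5,-0.06,0,0,0,0,0,0.5,-0.07,0,0,0,0,0,0.5,-0.06,0,0,0,0,0,0.5,-0.07,0,0,0,0,0,0,0,0,0,0,0,0])

```text
time_s: 11.5
ee_pos: [493.5, 196.4, 105.1]
eef_rot: [0.328, 3.123, -0.0]
wrist_force: [0.2, -3.3, 1.7]
gripper_width: 0.148
grasp_force: 25.0
```

Call:
jog_arm(moves=[0.3,-0.04,0,0,0,0,0,0.3,-0.04,0,0,0,0,0,0.3,-0.04,0,0,0,0,0,0.2,-0.02,0,0,0,0,0,0,0,0,0,0,0,0])

```text
time_s: 12.12
ee_pos: [503.0, 195.2, 105.1]
eef_rot: [-0.327, -3.124, 0.002]
wrist_force: [-2.8, -4.0, 3.8]
gripper_width: 0.15
grasp_force: 25.0
```

Call:
jog_arm(moves=[0.1,-0.02,0,0,0,0,0,0.1,-0.01,0,0,0,0,0,0,0,0,0,0,0,0])

```text
time_s: 12.5
ee_pos: [504.8, 194.9, 105.1]
eef_rot: [-0.327, -3.123, 0.002]
wrist_force: [-4.3, -3.9, 5.5]
gripper_width: 0.15
grasp_force: 25.0
```

```bash
python3 m.py s3
```

```text
t 12.5 pos [504.8 194.9 105.1] tooly yaw 78.04 z [-0.001 -0.001 -1.   ] j [-0.03  0.66 -0.6   1.86  0.51  0.79  0.46] F [-4.3 -3.9  5.5] M [-0.79  0.7  -0.02] w 0.15 g 25.0
top 249 85.2 [[-111.8, -28.0, 82.3], [-75.5, 27.5, 88.1]]
slope 0.005
scene 557 85.3 [[-111.8, -29.7, 82.9], [-75.4, 25.1, 87.9]]
slope -0.005
t 12.6 pos [504.7 195.  105.1] tooly yaw 78.04 z [-0.001 -0.001 -1.   ] j [-0.03  0.66 -0.6   1.86  0.51  0.79  0.46] F [-3.9 -3.3  5. ] M [-0.82  0.7  -0.03] w 0.15 g 25.0
```

View pics/s3.png

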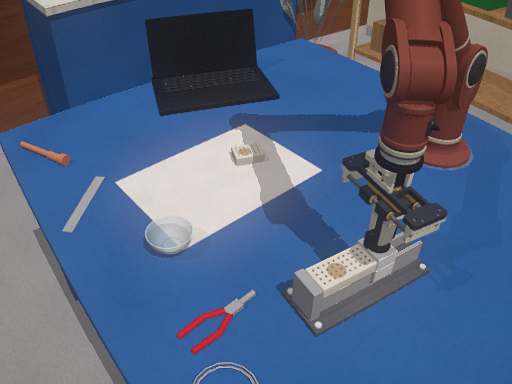

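The jaw is now up against the block near (378,265), and the block's far end is close to the fence at (310,285). The force is only about 4 N, so I'll press on in small steps.

Call:
jog_arm(moves=[0.1,-0.01,0,0,0,0,0,0.1,-0.01,0,0,0,0,0,0,0,0,0,0,0,0])

```text
time_s: 12.98
ee_pos: [504.8, 194.9, 105.1]
eef_rot: [-0.326, -3.12, 0.003]
wrist_force: [-7.2, -4.4, 8.0]
gripper_width: 0.154
grasp_force: 25.0
```

Call:
jog_arm(moves=[0.1,-0.01,0,0,0,0,0,0.1,-0.01,0,0,0,0,0,0,0,0,0,0,0,0])

```text
time_s: 13.35
ee_pos: [504.9, 194.9, 105.0]
eef_rot: [-0.324, -3.117, 0.005]
wrist_force: [-11.0, -3.5, 9.4]
gripper_width: 0.152
grasp_force: 25.0
```

Call:
jog_arm(moves=[0,0,0,0,0,-0.1,0,0,0,0,0,0,-0.15,0,0,0,0,0,0,-0.15,0,0,0,0,0,0,-0.15,0,0,0,0,0,0,-0.15,0], squeeze=40)

```text
time_s: 13.98
ee_pos: [504.5, 194.2, 105.1]
eef_rot: [-1.38, -2.815, 0.011]
wrist_force: [-11.6, -5.1, 10.6]
gripper_width: 0.146
grasp_force: 40.0
```

```bash
python3 -c "
from h import *
st()"
```

```text
t 13.97 pos [504.5 194.2 105.1] tooly yaw 37.78 z [-0.009 -0.004 -1.   ] j [-0.15  0.62 -0.4   1.85  0.35  0.74 -0.08] F [-11.6  -5.1  10.6] M [-0.98  2.29  0.06] w 0.146 g 40.0
```

Call:
jog_arm(moves=[0,0,0,0,0,-0.15,0,0,0,0,0,0,-0.15,0,0,0,0,0,0,-0.15,0,0,0,0,0,0,-0.1,0,0,0,0,0,0,0,0])

```text
time_s: 14.6
ee_pos: [503.8, 193.9, 105.1]
eef_rot: [-2.089, -2.341, 0.016]
wrist_force: [-11.9, -5.3, 12.1]
gripper_width: 0.148
grasp_force: 40.0
```

```bash
python3 -c "
from h import *
st()"
```

```text
t 14.6 pos [503.8 193.9 105.1] tooly yaw 6.51 z [-0.01  -0.005 -1.   ] j [-0.25  0.6  -0.25  1.86  0.21  0.72 -0.5 ] F [-11.9  -5.3  12.1] M [-1.08  2.5  -0.06] w 0.148 g 40.0
```

Call:
jog_arm(moves=[0,0,0,0,0,-0.12,0,0,0,0,0,0,-0.04,0,0,0,0,0,0,0,0])

```text
time_s: 14.98
ee_pos: [503.6, 193.9, 105.1]
eef_rot: [-2.269, -2.167, 0.017]
wrist_force: [-12.7, -4.8, 13.8]
gripper_width: 0.151
grasp_force: 40.0
```

```bash
python3 m.py; python3 -c "
from h import *
st()"
```

```text
t 14.97 pos [503.6 193.9 105.1] tooly yaw -2.62 z [-0.011 -0.004 -1.   ] j [-0.28  0.6  -0.2   1.86  0.17  0.71 -0.62] F [-12.7  -4.8  13.8] M [-1.05  2.49  0.06] w 0.151 g 40.0
top 246 85.3 [[-111.5, -27.8, 82.3], [-75.6, 26.8, 88.1]]
slope -0.004
scene 550 85.2 [[-111.5, -29.5, 82.9], [-75.4, 25.6, 87.8]]
slope 0.001
t 15.07 pos [503.6 193.9 105.1] tooly yaw -2.62 z [-0.011 -0.004 -1.   ] j [-0.28  0.6  -0.2   1.86  0.17  0.71 -0.62] F [-12.7  -4.3  14.8] M [-1.05  2.61  0.01] w 0.147 g 40.0
t 15.07 pos [503.6 193.9 105.1] tooly yaw -2.62 z [-0.011 -0.004 -1.   ] j [-0.28  0.6  -0.2   1.86  0.17  0.71 -0.62] F [-12.7  -4.3  14.8] M [-1.05  2.61  0.01] w 0.147 g 40.0
```

Call:
jog_arm(moves=[-0.3,0.05,0,0,0,0,0,0,0,0,0,0,0,0.4,0,0,0,0,0,0,0.7,0,0,0,0,0,0,1,0,0,0,0,0,0,1])

```text
time_s: 15.7
ee_pos: [506.9, 195.9, 105.1]
eef_rot: [2.274, 2.168, 0.002]
wrist_force: [0.1, 0.1, -0.6]
gripper_width: 0.531
grasp_force: 0.0
```

Call:
jog_arm(moves=[0,0,0,0,0,0,1,0,0,2,0,0,0,1,0,0,5,0,0,0,1,0,0,5,0,0,0,1,0,0,4,0,0,0,1])

```text
time_s: 16.32
ee_pos: [506.6, 195.6, 267.4]
eef_rot: [2.274, 2.167, 0.003]
wrist_force: [1.0, 0.3, 0.2]
gripper_width: 0.997
grasp_force: 0.0
```

Call:
jog_arm(moves=[-2,-5,0,0,0,0,1,-2,-5,0,0,0,0,1,0,-5,0,0,0,0,1,0,-5,0,0,0,0,1,0,-5,0,0,0,0,1])

```text
time_s: 16.95
ee_pos: [466.2, -56.2, 265.4]
eef_rot: [2.273, 2.167, 0.001]
wrist_force: [0.4, -0.5, -0.0]
gripper_width: 0.998
grasp_force: 0.0
```

Run:
```python
from h import *
st()
p,d=capture('scene'); p2,d2=capture('top')
v=[cv2.resize(p[195:340,270:450],None,fx=2.2,fy=2.2),cv2.resize(p2[160:290,130:230],None,fx=2.45,fy=2.45)]
h=min(x.shape[0] for x in v); cv2.imwrite('pics/s4.png',np.hstack([x[:h] for x in v])[:,:,::-1])
a=np.radians(172.6); ax=np.array([np.cos(a),np.sin(a)]); lat=np.array([-ax[1],ax[0]])
for n,dd in(('top',d2),('scene',d)):
    Q=cloud(n,dd).reshape(-1,3); Q=Q[~np.isnan(Q[:,0])]
    t=np.c_[(Q[:,:2]-[531,191])@ax,(Q[:,:2]-[531,191])@lat,Q[:,2]]; t=t[abs(t[:,1])<45]
    for nm,k in(('wing',(t[:,2]>128)&(t[:,2]<136)&(abs(t[:,0]-28)<60)),('jawtop',(t[:,2]>88.6)&(t[:,2]<93)&(t[:,0]<60)&(t[:,0]>-10)),('block',(abs(t[:,2]-85)<2)&(t[:,0]>-112)&(t[:,0]<2))):
        m=t[k]; print(n,nm,len(m),np.median(m[:,2]).round(1),rect(m),np.percentile(m[:,0],[1,99]).round(1))
```

```text
t 16.95 pos [466.2 -56.2 265.4] tooly yaw -2.73 z [ 0.001 -0.    -1.   ] j [ 0.2   0.29 -0.17  1.85  0.06  1.01 -0.04] F [ 0.4 -0.5 -0. ] M [-0.05 -0.13  0.04] w 0.998 g 0.0
top wing 131 132.6 (array([28.7,  0.9]), array([61.8, 14.1]), -85.0) [19.8 37.2]
top jawtop 114 90.3 (array([21.1,  1. ]), array([61. , 58.6]), 0.3) [-6.1 51.5]
top block 596 85.1 (array([-54.9,  -0.6]), array([113.5,  58.1]), 0.0) [-110.7    0.7]
scene wing 253 132.6 (array([27. , -0.5]), array([65.3, 15.6]), -86.2) [18.2 35.4]
scene jawtop 214 90.5 (array([27.2, -0.8]), array([61.9, 47.8]), -87.9) [ 3.8 50.7]
scene block 1437 85.4 (array([-55. ,  -1.8]), array([113.9,  56.7]), -0.2) [-110.8    0.6]
```

View pics/s4.png

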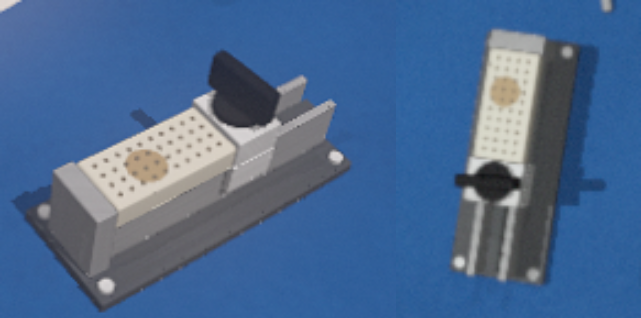

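The block sits snug between the fence (crop 85,205) and the jaw (crop 235,140), with no visible gap. The wing (crop 243,85) stands crosswise at about 86° (1.49 rad).

```bash
python3 -c "
from station import *
print(close_job())"
```

```text
the job is handed in; nothing more can be done
None
```

The job is handed in: the long block lies flat on both rails, snug between fence and jaw, and the wing knob is turned tight at about 1.49 rad, clockwise seen from above. The run took about 17 s. The short block, bowl and pliers were not touched, though I didn't re-measure their positions, and the hand-in returned no verdict.

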